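# Square up a potted module in the datum corner

## Robot

A 6-joint arm with a two-finger parallel gripper is mounted at the origin on a cart in front of the work surface, level with it; the furniture and walls round the work are solid. World frame = base frame: x ahead of the robot, y to its left, z up, the work surface at z = 0. Lengths are in m, angles in rad, forces in N, time in s.
With the tool pointing down it reaches from about 0.35 to 0.975 m from the base axis. Payload 17.4 kg.
Tool frame: the origin (TCP) lies midway between the tips of the shut fingers; the grasp point (between the pads) lies 19 mm behind it; z points along the fingers, y is the direction in which the jaws open and shut (so a half turn about z gives the same grasp; the last joint's range is limited). The gripper opens to 85 mm and grips with 20 to 120 N. Pads are 22 mm wide; open, the fingers measure 114 mm over their backs; the gripper's body (76 mm by 85 mm) begins 54 mm behind the grasp point. The pads swing forward as they close: fully open they stand 13 mm farther back than shut.
Start: joints at [1.104, 0.116, 1.442, -0, 1.584, -0.038], TCP at [0.281, 0.614, 0.231] pointing down, gripper open.
Joint ranges: [-2.83, 2.83], [-0.83, 2.19], [0.07, 2.5], [-1.14, 4.28], [0.01, 3], [-2.97, 2.97]. Speed limits (rad/s): [1.89, 1.89, 2.22, 3.14, 3.14, 3.14].

## Interface

Orientations are given as a unit quaternion [x, y, z, w].
In Python, from station import sensors, imaging, close_job gives the robot as it stands.
- The arm moves only by the tool move_arm, never from a script. Its arguments are lists of equal length, an entry for each row: "xyz": the shift along the tool's x, y, z in units of 40 mm (1.0 is 40 mm), a list of three; "delta_rot": the turn, a rotation vector about the tool's x, y, z in units of 5 degrees (1.0 is 5 degrees), a list of three; "gripper": the closure in counts, from 0 (fully open) to 255 (shut). In form: {"xyz": [[dx, dy, dz], ...], "delta_rot": [[ax, ay, az], ...], "gripper": [gripper, ...]}. A call has 1 to 5 rows; each row is the pose to reach, as a shift and turn from the pose commanded when the call began, along the tool's axes at that moment; what a row does not reach only later rows make up. A row lasts 1/12 s, in which the tool goes at most 41.7 mm and 7.16 degrees, less where a joint would pass 70% of its speed; a pose out of reach is approached as far as the arm can. A call with a gripper value outside its range is refused whole. The fingers move at their own pace and stop on an object; the grip force is fixed at half the most. Time passes only in rows, so rows that repeat a pose let the fingers close. It gives the time, the measured TCP pose, the force and the opening at its end, in the units of the state.
- sensors.state(): the state, without advancing time (a new reading comes with each control period).
- imaging.grab_frame(name): name is "side" or "top"; returns the picture (480x640x3 uint8, red, green, blue); there is no depth.
- imaging.get_calibration(name): a dict with "camera_matrix" (3x3 intrinsics, pixels), "rvec" (rotation vector, rad) and "tvec" (3), from world to camera coordinates, as OpenCV has them. Camera axes: x right, y down, z forward; pixel columns grow to the right and rows downward; lengths in m; the calibration is good to about 2 mm. A picture is of the moment at which its call begins. get_calibration takes no time and is no camera call.
- close_job(): hands the job in, once; it reports no verdict.
The state is a dict: "time": time; "joint_positions": joint angles; "qd": joint speeds; "effort": joint torques, N m; "ee_pos": TCP position; "tcp_rot": TCP orientation; "ft_force": force on the tool from outside, world axes, zero at the start; "wrist_torque": the same for the moment, N m; "opening": finger opening in m.
Only numpy, scipy, OpenCV 4.12 (cv2) and the standard library are available. Lean on these libraries where they do the work, as an engineer would, in place of code of your own. Each camera call takes 0.05 s, during which the arm holds its last target.

## Task

Lift the larger of the two potted modules straight out of its mould by the metal bar on its top and set it flat on the steel squaring plate. Push it into the corner so that one long side of its base lies flush against the long fence and one end against the short fence, and finish there still gripping it and pressing it firmly against both fences, ready for inspection. Leave the smaller module in its mould.

Things in the scene. Friction and masses are not known exactly. Their poses are not given: they have to be found in the camera images.
- module_center (a point): Centre of the larger potted module (loose, about 0.15 to 0.31 kg), half-way up its 52 mm height. Black base block 70 x 50 mm (along its x and y), 22 mm high; on top, centred, an aluminium grip bar 44 mm long (x), 16 mm wide (y), 30 mm high. The point is 26 mm above the underside, so 4 mm above the top of the base. Axes: x along the long side, z up; a half turn about z makes no difference.
- module: The same larger module; origin at the centre of its underside, same axes. It drags on the plate and along the fences with modest friction (coefficient 0.2 to 0.3, polished steel): bearing down hard on the plate, or on one fence, the drag can feel like the other fence and take up the push meant for it.
- big_mould: Grey mould block holding the larger module, fixed to the bench, 100 x 80 x 22 mm; origin at the centre of its underside, x along its 100 mm side. Its open cavity is 16 mm deep (floor 6 mm above the bench) and leaves 2 mm of play on each side of the module. The module's base stands 6 mm above the rim.
- small_module_center (a point): Centre of the smaller potted module, same build but with a 50 x 36 mm base and a bar 32 mm long; it sits in another grey mould of the same outer size (which mould stands nearer changes). To be left alone.
- plate: Steel squaring plate, fixed to the bench, 170 (x) x 130 (y) x 12 mm; origin at the centre of its underside. It lies turned by up to about 25 degrees; +x points roughly away from the robot, +y to the robot's left.
- corner (a point): Inner corner of the two fences at the height of the plate's top, 12 mm above the bench; axes as the plate's. The long fence's face is the plane y = 0 here (the module goes on its +y side), the short fence's face the plane x = 0 (the module goes on its -x side). Module home: its centre at x = -35 mm, y = +25 mm, z = +26 mm in these axes, its x along the plate's x.
- long_fence: Long fence: rigid dark steel bar 136 mm long (plate x), 16 mm wide, standing 16 mm above the plate along its right-hand (-y) edge; origin at the centre of its underside.
- short_fence: Short fence: rigid dark steel bar 84 mm long (plate y), 16 mm wide, standing 16 mm above the plate across its far (+x) end; origin at the centre of its underside. A 6 mm open gap keeps it clear of the long fence's face; the long fence ends 6 mm short of its face.
There are look-alikes about, which are no part of the job. What is shaped like the module but turquoise is not meant.

How it is judged:
By the outcome, as a careful person would: the job done as asked, in the order asked, and still so for the second after the job is handed in, while the arm keeps its last pose, push and grip.
It also fails if it takes over 51 s, if anything falls off the work surface, if the arm or the gripper's body presses on something with over 40 N, if the wrist force passes 120 N, or if a joint passes its speed limit or range.

## Working session

There is one attempt and no reset: what is moved stays moved. The work goes in short steps, Python scripts to look and compute and a tool call to move; the robot and the scene stay as the last step left them, time stands still between calls to the robot, and variables do not carry over. Pictures are saved under pics/ and viewed, and the job is handed in when it is done.

Besides the shell and the picture viewer there is one more tool, called after "Call:" by a JSON object that holds its "name" and its "arguments". move_arm: Moves the arm, as the interface text tells. Its arguments: {"type":"object","properties":{"xyz":{"type":"array"},"delta_rot":{"type":"array"},"gripper":{"type":"array"}},"required":["xyz","delta_rot","gripper"]}

```bash
mkdir -p pics; ls
python3 - <<'E'
from station import sensors, imaging
import cv2
print(sensors.state())
for n in("side","top"):
    f=imaging.grab_frame(n); cv2.imwrite(f"pics/{n}0.png",f[:,:,::-1]); c=imaging.get_calibration(n)
    R=cv2.Rodrigues(c["rvec"])[0]; print(n,c,-R.T@c["tvec"].ravel() if hasattr(c["tvec"],'ravel') else c)
E
```

```text
pics
{'time': 0.0, 'joint_positions': array([ 1.10422683e+00,  1.16499040e-01,  1.44227801e+00, -1.32007360e-05,
        1.58400702e+00, -3.78015586e-02]), 'qd': array([ 0.00053608,  0.00236809, -0.00068659,  0.00094119, -0.00033974,
        0.00046344]), 'effort': array([-6.96606930e-04, -7.31994367e+01, -6.32494569e+01, -1.92838766e-04,
        6.47584355e-03, -4.01517957e-05]), 'ee_pos': array([0.28055587, 0.61371698, 0.23054546]), 'tcp_rot': array([ 2.12745582e-01,  9.77107447e-01, -5.78513780e-04, -1.42250948e-04]), 'ft_force': array([-0.1518021 ,  0.06826205,  0.06765814]), 'wrist_torque': array([-0.00249371, -0.04670533, -0.03172099]), 'opening': 0.08578149465673648}
side {'camera_matrix': array([[525.91102994,   0.        , 318.58751826],
       [  0.        , 525.91102994, 239.99450017],
       [  0.        ,   0.        ,   1.        ]]), 'rvec': array([ 0.04851952,  3.00619372, -0.86939692]), 'tvec': array([0.57081302, 0.13426067, 0.93760904])} [0.58567174 0.36779804 0.86294691]
top {'camera_matrix': array([[472.35515137,   0.        , 323.36968546],
       [  0.        , 472.35515137, 233.54430703],
       [  0.        ,   0.        ,   1.        ]]), 'rvec': array([ 2.17651521, -2.13406893,  0.14248743]), 'tvec': array([-0.16215998,  0.56689222,  0.81336849])} [ 0.4599399  -0.15009804  0.8804299 ]
```

View pics/side0.png

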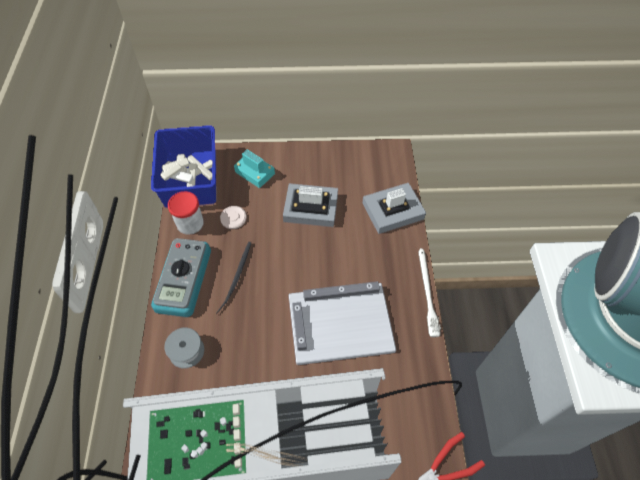

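View pics/top0.png

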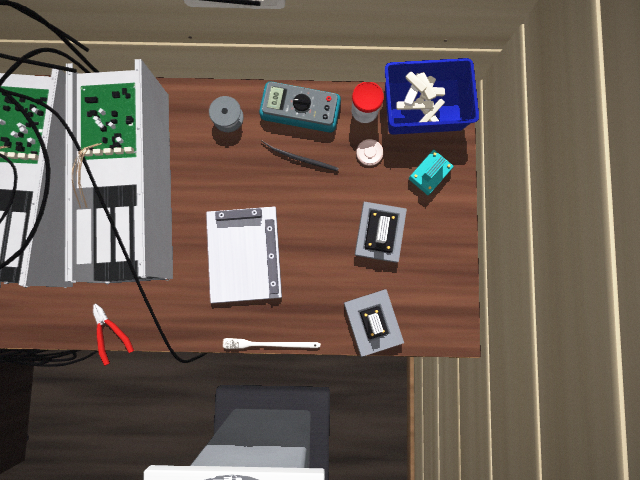

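The larger module is at side (311,200) and top (381,230). The plate is at side (343,325) and top (244,255). The smaller module is at side (396,200) and top (374,322). I'll zoom in on these to measure them.

```bash
cat > h.py <<'E'
import numpy as np, cv2
from station import sensors, imaging
def cam(n):
    c=imaging.get_calibration(n); R=cv2.Rodrigues(c["rvec"])[0]; t=np.array(c["tvec"]).ravel(); return c["camera_matrix"],R,t
def ray(n,uv,z):
    K,R,t=cam(n); d=R.T@np.linalg.inv(K)@np.array([uv[0],uv[1],1.]); o=-R.T@t
    return o+d*(z-o[2])/d[2]
def proj(n,P):
    K,R,t=cam(n); return cv2.projectPoints(np.array(P,float).reshape(-1,3),cv2.Rodrigues(R)[0],t,K,None)[0].reshape(-1,2)
E
python3 - <<'E'
import cv2,numpy as np
from h import *
s=cv2.imread('pics/side0.png');t=cv2.imread('pics/top0.png')
def c(i,x,y,w,h,k):return cv2.resize(i[y:y+h,x:x+w],None,fx=k,fy=k,interpolation=cv2.INTER_CUBIC)
cv2.imwrite('pics/a.png',np.hstack([c(s,275,175,80,60,5),c(t,345,195,80,60,5)]))
cv2.imwrite('pics/b.png',np.hstack([c(s,280,275,130,100,3),c(t,190,200,110,100,3)]))
for nm,uv in dict(chas=(140,60),chas2=(170,275),bin=(478,130)).items(): print(nm,ray('top',uv,0),ray('top',uv,.1))
print(ray('side',(380,375),.1),ray('side',(398,460),0.1),ray('side',(128,402),.1))
E
```

```text
chas [0.91257792 0.21714317 0.        ] [0.8611669  0.17543159 0.1       ]
chas2 [0.49155287 0.13213142 0.        ] [0.48796224 0.10007555 0.1       ]
bin [ 0.78305303 -0.44658828  0.        ] [ 0.74635356 -0.41291266  0.1       ]
[0.48479285 0.12500683 0.1       ] [0.47156141 0.24293811 0.1       ] [0.85007434 0.15269226 0.1       ]
```

View pics/a.png

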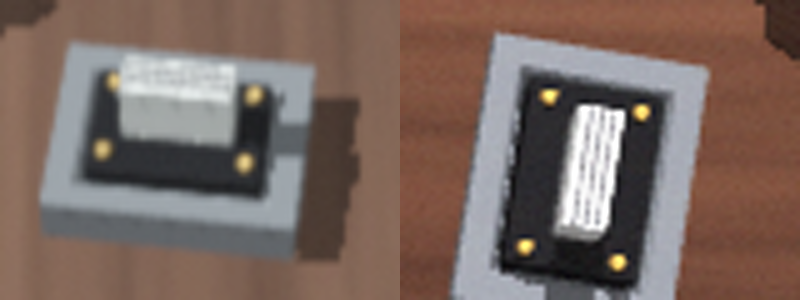

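View pics/b.png

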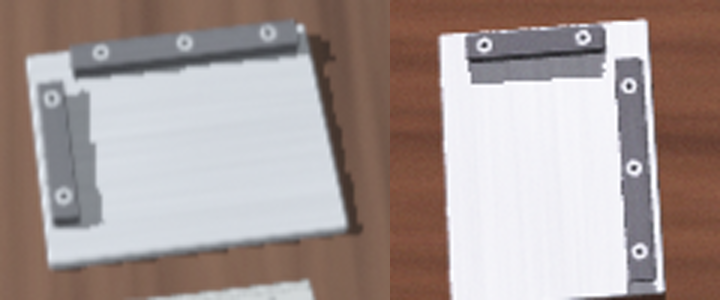

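The screws on the base, the bar, and the fence screws are all clear in both views. I'll measure from the base corner screws (z≈28 mm), the bar top (58 mm) and the fence screws (28 mm).

Run:
```python
from h import *
s=cv2.imread('pics/side0.png');t=cv2.imread('pics/top0.png')
def gold(img,x,y,w,h):
    r=img[y:y+h,x:x+w].astype(float); m=((r[:,:,2]-r[:,:,0])>70).astype(np.uint8)&(r[:,:,2]>150)
    n,l,st,c=cv2.connectedComponentsWithStats(m.astype(np.uint8),connectivity=8)
    return c[1:]+[x,y],st[1:,4]
def ang(v): return np.degrees(np.arctan2(v[1],v[0]))
# approx from zoomed: crop pixel/5-0.5ish + offset
for n,img,bx in(('side',s,(285,180,50,40)),('top',t,(360,205,45,52))):
    c,a=gold(img,*bx); P=np.array([ray(n,u,.0285) for u in c]); print(n,a,np.round(P,4).tolist(),P.mean(0))
# manual fence screws
F={'side':[(100,52),(184,43),(268,33),(51,98),(64,196)],'top':[(584,37),(629,86),(634,168),(640,251),(484,45)]}
def sm(n,p):
    return (p[0]/3+280-.33,p[1]/3+275-.33) if n=='side' else ((p[0]-390)/3+190-.33,p[1]/3+200-.33)
for n in F:
    P=np.array([ray(n,sm(n,p),.028) for p in F[n]]);print(n,np.round(P,4).tolist())
# bar top
for n,img,bx in(('side',s,(290,180,40,30)),('top',t,(370,210,24,36))):
    x,y,w,h=bx; r=img[y:y+h,x:x+w]; hsv=cv2.cvtColor(r,cv2.COLOR_BGR2HSV); m=((hsv[:,:,2]>205)&(hsv[:,:,1]<40)).astype(np.uint8)
    m=cv2.morphologyEx(m,cv2.MORPH_CLOSE,np.ones((3,3)))
    k=max(cv2.findContours(m,0,2)[0],key=cv2.contourArea); b=cv2.boxPoints(cv2.minAreaRect(k))+[x,y]; P=np.array([ray(n,u,.058) for u in b]); print(n,b.round(1).tolist(),np.round(P,4).tolist(),P.mean(0))
# plate mask, mould mask (light bits)
for n,img,bx in(('side',s,(275,270,130,98)),('top',t,(195,195,95,115))):
    x,y,w,h=bx; r=img[y:y+h,x:x+w].astype(int); m=((abs(r[:,:,2]-r[:,:,0])<22)&(r[:,:,2]>70)).astype(np.uint8)
    k=max(cv2.findContours(m,0,2)[0],key=cv2.contourArea); b=cv2.boxPoints(cv2.minAreaRect(k))+[x,y]; ap=cv2.approxPolyDP(k,4,True)[:,0]+[x,y]
    print('plate',n,[(u.tolist(),ray(n,u,.012).round(4).tolist()) for u in ap])
```

```text
side [2 4 2 6] [[0.6051, -0.2766, 0.0285], [0.5486, -0.2674, 0.0285], [0.6094, -0.2422, 0.0285], [0.5538, -0.2345, 0.0285]] [ 0.57925841 -0.25518243  0.0285    ]
top [9 8 8 8] [[0.6094, -0.2435, 0.0285], [0.6044, -0.2774, 0.0285], [0.5539, -0.2357, 0.0285], [0.5491, -0.2688, 0.0285]] [ 0.57918179 -0.25636185  0.0285    ]
side [[0.5794, -0.0506, 0.028], [0.5296, -0.0549, 0.028], [0.4794, -0.06, 0.028], [0.6086, -0.0219, 0.028], [0.602, 0.0383, 0.028]]
top [[0.6084, -0.0239, 0.028], [0.5788, -0.0524, 0.028], [0.5289, -0.0571, 0.028], [0.4793, -0.0624, 0.028], [0.6022, 0.0368, 0.028]]
side [[298.9, 192.8], [299.6, 185.9], [321.2, 188.0], [320.5, 195.0]] [[0.6008, -0.2482, 0.058], [0.5993, -0.265, 0.058], [0.5577, -0.2584, 0.058], [0.5596, -0.2417, 0.058]] [ 0.57935148 -0.25333245  0.058     ]
top [[376.9, 239.2], [380.7, 215.5], [389.5, 216.9], [385.7, 240.6]] [[0.5591, -0.245, 0.058], [0.6014, -0.2514, 0.058], [0.5993, -0.267, 0.058], [0.557, -0.2605, 0.058]] [ 0.57919444 -0.25601552  0.058     ]
plate side [([381, 283], [0.4551, -0.0729, 0.012]), ([289, 293], [0.6225, -0.058, 0.012]), ([296, 363], [0.6112, 0.0722, 0.012]), ([395, 352], [0.4441, 0.0584, 0.012])]
plate top [([275, 207], [0.6214, -0.0597, 0.012]), ([206, 212], [0.6094, 0.0685, 0.012]), ([211, 303], [0.4419, 0.0507, 0.012]), ([281, 297], [0.4552, -0.0761, 0.012])]
```

Measured results:
- Module centre is about (0.579, -0.2555), yaw about -8.6°.
- Plate yaw is about 5.7°, and the corner is about (0.602, -0.041).

Home is therefore about (0.565, -0.0195). Next I lift and cross over at height.

Call:
{"name": "move_arm", "arguments": {"xyz": [[0, 0, -0.8], [-0.3, -0.3, -1.4], [-0.9, -0.95, -1.5], [-1.55, -1.65, -1.5], [-2.2, -2.35, -1.5]], "delta_rot": [[0, 0, 0], [0, 0, 0], [0, 0, 0], [0, 0, 0], [0, 0, 0]], "gripper": [0, 0, 0, 0, 0]}}

```text
time: 0.52
ee_pos: [0.3217, 0.4906, 0.2912]
tcp_rot: [0.212, 0.977, -0.0, 0.0]
ft_force: [1.1, -0.0, 1.0]
opening: 0.0852
```

Call:
{"name": "move_arm", "arguments": {"xyz": [[-0.68, -0.7, 0], [-1.36, -1.4, 0], [-2.04, -2.1, 0], [-2.7, -2.85, 0], [-3.4, -3.55, 0]], "delta_rot": [[0, 0, 0], [0, 0, 0], [0, 0, 0], [0, 0, 0], [0, 0, 0]], "gripper": [0, 0, 0, 0, 0]}}

```text
time: 0.93
ee_pos: [0.3861, 0.3043, 0.2911]
tcp_rot: [0.213, 0.977, -0.0, -0.0]
ft_force: [0.7, 0.3, 0.8]
opening: 0.0854
```

Call:
{"name": "move_arm", "arguments": {"xyz": [[-0.68, -0.7, 0], [-1.36, -1.4, 0], [-2.04, -2.1, 0], [-2.7, -2.85, 0], [-3.4, -3.55, 0]], "delta_rot": [[0, 0, 0], [0, 0, 0], [0, 0, 0], [0, 0, 0], [0, 0, 0]], "gripper": [0, 0, 0, 0, 0]}}

```text
time: 1.35
ee_pos: [0.4507, 0.1185, 0.2913]
tcp_rot: [0.213, 0.977, 0.0, 0.0]
ft_force: [0.2, 0.7, 0.7]
opening: 0.0856
```

Call:
{"name": "move_arm", "arguments": {"xyz": [[-0.68, -0.7, 0], [-1.36, -1.4, 0], [-2.04, -2.1, 0], [-2.7, -2.85, 0], [-3.4, -3.55, 0]], "delta_rot": [[0, 0, 0], [0, 0, 0], [0, 0, 0], [0, 0, 0], [0, 0, 0]], "gripper": [0, 0, 0, 0, 0]}}

```text
time: 1.77
ee_pos: [0.5155, -0.0674, 0.2912]
tcp_rot: [0.213, 0.977, -0.0, 0.0]
ft_force: [1.3, 0.7, -0.1]
opening: 0.0853
```

Call:
{"name": "move_arm", "arguments": {"xyz": [[-0.68, -0.73, 0], [-1.36, -1.46, 0], [-2.04, -2.19, 0], [-2.72, -2.92, 0], [-3.4, -3.65, 0]], "delta_rot": [[0, 0, -0.6], [0, 0, -1.2], [0, 0, -1.8], [0, 0, -2.5], [0, 0, -3.2]], "gripper": [0, 0, 0, 0, 0]}}

```text
time: 2.18
ee_pos: [0.5787, -0.2567, 0.2909]
tcp_rot: [0.073, 0.997, 0.0, -0.0]
ft_force: [0.9, 0.2, 1.0]
opening: 0.0854
```

Call:
{"name": "move_arm", "arguments": {"xyz": [[0, 0, 0.8], [0, 0, 1.7], [0, 0, 2.6], [0, 0, 3.0], [0, 0, 3.0]], "delta_rot": [[0, 0, 0], [0, 0, 0], [0, 0, 0], [0, 0, 0], [0, 0, 0]], "gripper": [0, 0, 0, 0, 0]}}

```text
time: 2.6
ee_pos: [0.5769, -0.2539, 0.1661]
tcp_rot: [0.075, 0.997, 0.001, -0.003]
ft_force: [-0.6, 0.8, -0.5]
opening: 0.0854
```

```bash
cat >> h.py <<'E'
from scipy.spatial.transform import Rotation as Ro
def report(target=None,yawy=None):
    s=sensors.state(); R=Ro.from_quat(s["tcp_rot"]); M=R.as_matrix()
    print('t',round(s['time'],2),'pos',s['ee_pos'].round(4),'ydir',round(np.degrees(np.arctan2(M[1,1],M[0,1])),2),'z',M[:,2].round(4),'F',s['ft_force'].round(1),'T',s['wrist_torque'].round(2),'open',round(s['opening'],4),'q',s['joint_positions'].round(2))
    if target is not None: print('tool units',(M.T@(np.array(target)-s['ee_pos'])/.04).round(3))
    return s,M
E
python3 -c "
from h import *
report((.5793,-.2555,.031))
cv2.imwrite('pics/side1.png',imaging.grab_frame('side')[:,:,::-1])"
```

```text
t 2.6 pos [ 0.5769 -0.2539  0.1661] ydir 81.42 z [-0.0063  0.0031 -1.    ] F [-0.6  0.8 -0.5] T [ 0.03 -0.02 -0.02] open 0.0854 q [-0.46  0.05  1.62  0.    1.48 -1.88]
tool units [-0.088 -0.037  3.377]
```

View pics/side1.png

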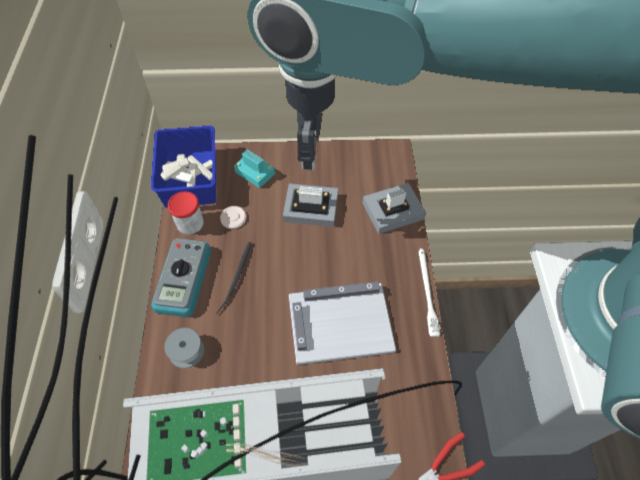

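The gripper hangs above the larger module (tips near side (308,165)). I'll go down a little and let it settle before correcting.

Call:
{"name": "move_arm", "arguments": {"xyz": [[0, 0, 0.8], [0, 0, 1.6], [0, 0, 2.0], [0, 0, 2.0], [0, 0, 2.0]], "delta_rot": [[0, 0, 0], [0, 0, 0], [0, 0, 0], [0, 0, 0], [0, 0, 0]], "gripper": [0, 0, 0, 0, 0]}}

```text
time: 3.07
ee_pos: [0.5791, -0.2548, 0.093]
tcp_rot: [0.075, 0.997, -0.0, 0.0]
ft_force: [-0.2, -0.3, 1.0]
opening: 0.0852
```

Call:
{"name": "move_arm", "arguments": {"xyz": [[0, 0, 0], [0, 0, 0], [0, 0, 0]], "delta_rot": [[0, 0, 0], [0, 0, 0], [0, 0, 0]], "gripper": [0, 0, 0]}}

```text
time: 3.32
ee_pos: [0.5792, -0.2549, 0.0933]
tcp_rot: [0.075, 0.997, -0.0, 0.001]
ft_force: [-0.1, -0.2, 0.4]
opening: 0.0858
```

```bash
python3 -c "
from h import *
report((.5793,-.2555,.031))
cv2.imwrite('pics/top2.png',imaging.grab_frame('top')[170:290,300:460,::-1].repeat(4,0).repeat(4,1))"
```

```text
t 3.32 pos [ 0.5792 -0.2549  0.0933] ydir 81.43 z [ 0.0023 -0.0011 -1.    ] F [-0.1 -0.2  0.4] T [ 0.04  0.01 -0.03] open 0.0858 q [-0.45  0.09  1.69 -0.    1.35 -1.88]
tool units [ 0.    -0.013  1.557]
```

View pics/top2.png

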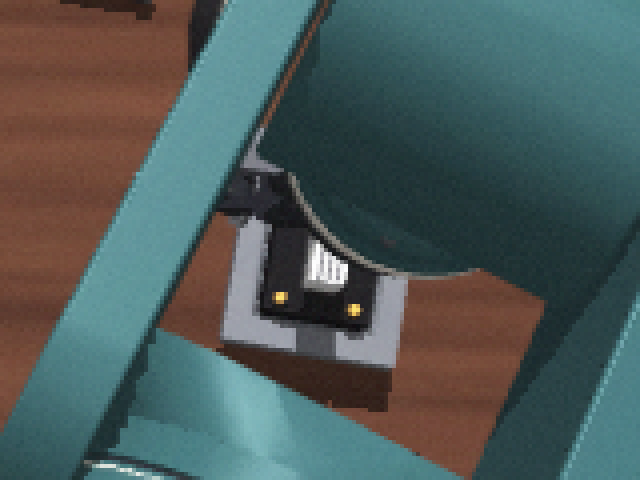

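Most of the view is blocked by the arm, but the bar is central under the gripper, at about (328,265) in the zoomed crop. I go down, then close.

Call:
{"name": "move_arm", "arguments": {"xyz": [[0, 0, 0.5], [0, 0, 1.0], [0, 0, 1.4], [0, 0, 1.55], [0, 0, 1.55]], "delta_rot": [[0, 0, 0], [0, 0, 0], [0, 0, 0], [0, 0, 0], [0, 0, 0]], "gripper": [0, 0, 0, 0, 0]}}

```text
time: 3.78
ee_pos: [0.578, -0.2543, 0.0283]
tcp_rot: [0.075, 0.997, 0.0, -0.001]
ft_force: [-0.3, -0.1, 0.5]
opening: 0.0855
```

Call:
{"name": "move_arm", "arguments": {"xyz": [[0, 0, 0], [0, 0, 0], [0, 0, 0], [0, 0, 0], [0, 0, 0]], "delta_rot": [[0, 0, 0], [0, 0, 0], [0, 0, 0], [0, 0, 0], [0, 0, 0]], "gripper": [100, 150, 180, 180, 180]}}

```text
time: 4.2
ee_pos: [0.5788, -0.2547, 0.03]
tcp_rot: [0.075, 0.997, -0.0, 0.0]
ft_force: [-0.3, -0.8, -0.4]
opening: 0.0259
```

Call:
{"name": "move_arm", "arguments": {"xyz": [[0, 0, 0], [0, 0, 0], [0, 0, 0], [0, 0, 0], [0, 0, 0]], "delta_rot": [[0, 0, 0], [0, 0, 0], [0, 0, 0], [0, 0, 0], [0, 0, 0]], "gripper": [255, 255, 255, 255, 255]}}

```text
time: 4.62
ee_pos: [0.5787, -0.2547, 0.0298]
tcp_rot: [0.075, 0.997, -0.0, 0.0]
ft_force: [-2.0, 0.2, 5.7]
opening: 0.0151
```

```bash
python3 -c "
from h import *
report()"
```

```text
t 4.62 pos [ 0.5787 -0.2547  0.0298] ydir 81.43 z [ 5.e-04 -2.e-04 -1.e+00] F [-2.   0.2  5.7] T [ 0.13  0.22 -0.03] open 0.0151 q [-0.45  0.15  1.74 -0.    1.25 -1.88]
```

The bar is gripped (opening 15 mm). I lift straight up.

Call:
{"name": "move_arm", "arguments": {"xyz": [[0, 0, -0.1], [0, 0, -0.25], [0, 0, -0.45], [0, 0, -0.65], [0, 0, -0.85]], "delta_rot": [[0, 0, 0], [0, 0, 0], [0, 0, 0], [0, 0, 0], [0, 0, 0]], "gripper": [255, 255, 255, 255, 255]}}

```text
time: 5.03
ee_pos: [0.5786, -0.2546, 0.0644]
tcp_rot: [0.075, 0.997, -0.0, 0.0]
ft_force: [1.0, 0.3, -2.2]
opening: 0.0151
```

Call:
{"name": "move_arm", "arguments": {"xyz": [[0, 0, -0.4], [0, 0, -0.8], [0, 0, -1.2], [0, 0, -1.2], [0, 0, -1.2]], "delta_rot": [[0, 0, 0], [0, 0, 0], [0, 0, 0], [0, 0, 0], [0, 0, 0]], "gripper": [255, 255, 255, 255, 255]}}

```text
time: 5.45
ee_pos: [0.5789, -0.2548, 0.1123]
tcp_rot: [0.075, 0.997, -0.0, 0.001]
ft_force: [1.0, 0.0, -3.0]
opening: 0.0151
```

```bash
python3 -c "
from h import *
ex=np.array([np.cos(np.radians(5.7)),np.sin(np.radians(5.7)),0]);ey=np.array([-ex[1],ex[0],0]);c=np.array([.6021,-.041,0])
s,M=report(c-.05*ex+.042*ey+[0,0,.11])
a=imaging.grab_frame('side');b=imaging.grab_frame('top')
cv2.imwrite('pics/l3.png',np.hstack([cv2.resize(a[100:240,240:380],None,fx=2.8,fy=2.8),cv2.resize(b[150:290,310:450],None,fx=2.8,fy=2.8)])[:,:,::-1])"
```

```text
t 5.45 pos [ 0.5789 -0.2548  0.1123] ydir 81.43 z [ 1.7e-03 -8.0e-04 -1.0e+00] F [ 1.  0. -3.] T [-0.05  0.06 -0.02] open 0.0151 q [-0.45  0.08  1.68 -0.    1.38 -1.88]
tool units [1.693 6.08  0.05 ]
```

View pics/l3.png

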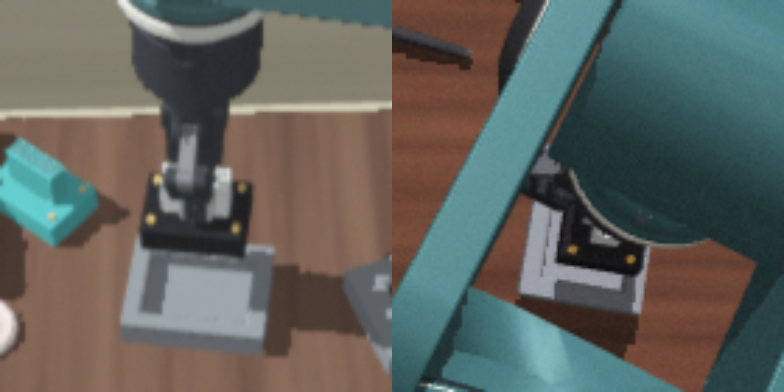

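The larger module hangs free below the jaws (base at about (197,212) in the left crop) and its mould is empty. I carry it over the plate and turn it to the plate's yaw.

Call:
{"name": "move_arm", "arguments": {"xyz": [[0.15, 0.5, 0], [0.35, 1.2, 0], [0.55, 1.95, 0], [0.75, 2.7, 0], [0.95, 3.4, 0]], "delta_rot": [[0, 0, 0], [0, 0, 0], [0, 0, 0], [0, 0, 0], [0, 0, 0]], "gripper": [255, 255, 255, 255, 255]}}

```text
time: 5.97
ee_pos: [0.5603, -0.1129, 0.1099]
tcp_rot: [0.075, 0.997, 0.0, -0.001]
ft_force: [0.1, 0.3, -2.2]
opening: 0.0148
```

Call:
{"name": "move_arm", "arguments": {"xyz": [[0.2, 0.7, 0], [0.4, 1.4, 0], [0.6, 2.1, 0], [0.7, 2.5, 0], [0.74, 2.68, 0]], "delta_rot": [[0, 0, -0.5], [0, 0, -1.1], [0, 0, -1.8], [0, 0, -2.4], [0, 0, -2.85]], "gripper": [255, 255, 255, 255, 255]}}

```text
time: 6.38
ee_pos: [0.5471, -0.0018, 0.1101]
tcp_rot: [-0.052, 0.999, 0.0, -0.001]
ft_force: [0.7, -0.8, -2.4]
opening: 0.0153
```

Call:
{"name": "move_arm", "arguments": {"xyz": [[0, 0, 0.3], [0, 0, 0.7], [0, 0, 1.0], [0, 0, 1.0], [0, 0, 1.0]], "delta_rot": [[0, 0, 0], [0, 0, 0], [0, 0, 0], [0, 0, 0], [0, 0, 0]], "gripper": [255, 255, 255, 255, 255]}}

```text
time: 6.8
ee_pos: [0.5473, -0.0045, 0.0699]
tcp_rot: [-0.049, 0.999, 0.0, -0.001]
ft_force: [0.6, 0.3, -3.0]
opening: 0.0148
```

```bash
python3 -c "
from h import *
ex=np.array([np.cos(np.radians(5.7)),np.sin(np.radians(5.7)),0]);ey=np.array([-ex[1],ex[0],0]);c=np.array([.6021,-.041,0])
s,M=report(c-.05*ex+.042*ey+[0,0,.0358])
a=imaging.grab_frame('side');b=imaging.grab_frame('top')
cv2.imwrite('pics/l4.png',np.hstack([cv2.resize(a[230:370,270:410],None,fx=2.8,fy=2.8),cv2.resize(b[180:320,180:320],None,fx=2.8,fy=2.8)])[:,:,::-1])"
```

```text
t 6.8 pos [ 0.5473 -0.0045  0.0699] ydir 95.61 z [-2.5e-03  1.0e-04 -1.0e+00] F [ 0.6  0.3 -3. ] T [-0.01 -0.03  0.01] open 0.0148 q [-0.05 -0.07  1.9  -0.    1.32 -1.72]
tool units [-0.024  0.006  0.853]
```

View pics/l4.png

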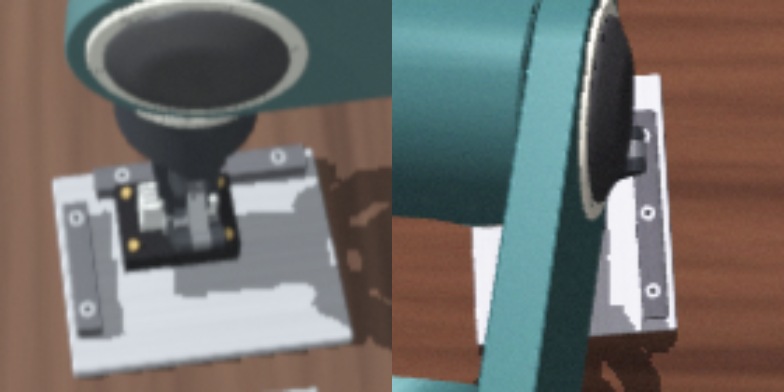

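The module hangs level over the plate, clear of both fences. All four base screws show in the side view, so I check its yaw.

```bash
cat >> h.py <<'E'
def screws(z,fn=None,box=(285,270,100,75)):
    b=imaging.grab_frame('side')[:,:,::-1]; x,y,w,h=box
    if fn: cv2.imwrite(fn,cv2.resize(b[y:y+h,x:x+w],None,fx=6,fy=6,interpolation=cv2.INTER_CUBIC))
    r=b[y:y+h,x:x+w].astype(float); wt=np.clip(r[:,:,2]-r[:,:,0]-35,0,None); m=((wt>0)&(r[:,:,2]>110)).astype(np.uint8)
    n,l,st,c=cv2.connectedComponentsWithStats(m,connectivity=8)
    out=[]
    for i in range(1,n):
        if 1<=st[i,4]<=25:
            yy,xx=np.nonzero(l==i); g=wt[yy,xx]; u=((xx*g).sum()/g.sum()+x,(yy*g).sum()/g.sum()+y); P=ray('side',u,z); out.append(P); print(np.round(u,1),st[i,4],P.round(4))
    return np.array(out)
E
python3 -c "
from h import *
s,M=report()
screws(s['ee_pos'][2]-.0013,'pics/s5.png')"
```

```text
t 6.9 pos [ 0.5482 -0.0044  0.0716] ydir 95.63 z [ 2.e-04 -1.e-04 -1.e+00] F [-0.1 -0.  -1.8] T [ 0.   -0.05 -0.04] open 0.015 q [-0.05 -0.07  1.9  -0.    1.32 -1.72]
[348.  294.3] 2 [ 0.5213 -0.0232  0.0703]
[314.1 297.9] 16 [ 0.5782 -0.0184  0.0703]
[350.9 312.4] 5 [0.5187 0.0098 0.0703]
[316.8 316.5] 14 [0.5747 0.0153 0.0703]
```

View pics/s5.png

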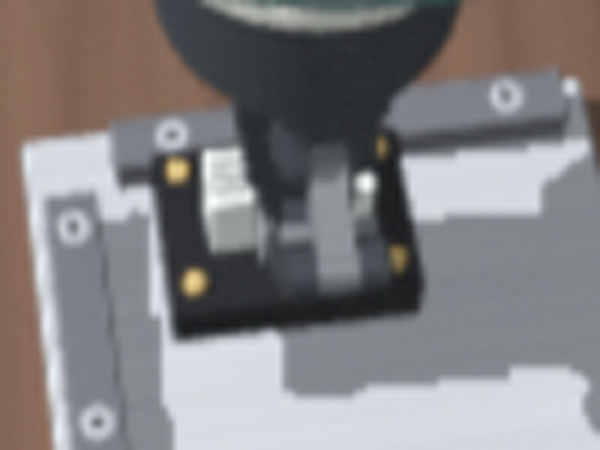

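Module yaw is about 5.5° and its centre about (0.548, -0.004), which agrees with the TCP. I lower it onto the plate.

Call:
{"name": "move_arm", "arguments": {"xyz": [[0, 0, 0.25], [0, 0, 0.5], [0, 0, 0.7], [0, 0, 0.8], [0, 0, 0.82]], "delta_rot": [[0, 0, 0], [0, 0, 0], [0, 0, 0], [0, 0, 0], [0, 0, 0]], "gripper": [255, 255, 255, 255, 255]}}

```text
time: 7.37
ee_pos: [0.5473, -0.004, 0.037]
tcp_rot: [-0.05, 0.999, 0.0, -0.001]
ft_force: [-0.3, 0.6, -3.2]
opening: 0.015
```

Call:
{"name": "move_arm", "arguments": {"xyz": [[0, 0, 0.02], [0, 0, 0.04], [0, 0, 0.06], [0, 0, 0.07], [0, 0, 0.07]], "delta_rot": [[0, 0, 0], [0, 0, 0], [0, 0, 0], [0, 0, 0], [0, 0, 0]], "gripper": [255, 255, 255, 255, 255]}}

```text
time: 7.78
ee_pos: [0.548, -0.004, 0.0358]
tcp_rot: [-0.05, 0.999, -0.0, 0.0]
ft_force: [-0.6, -0.4, -2.3]
opening: 0.0151
```

```bash
python3 -c "
from h import *
report()"
```

```text
t 7.78 pos [ 0.548  -0.004   0.0358] ydir 95.68 z [ 3.e-04 -0.e+00 -1.e+00] F [-0.6 -0.4 -2.3] T [-0.01  0.01 -0.04] open 0.0151 q [-0.05 -0.04  1.92  0.    1.25 -1.72]
```

Call:
{"name": "move_arm", "arguments": {"xyz": [[0, 0, 0.01], [0, 0, 0.02], [0, 0, 0.02], [0, 0, 0.02]], "delta_rot": [[0, 0, 0], [0, 0, 0], [0, 0, 0], [0, 0, 0]], "gripper": [255, 255, 255, 255]}}

```text
time: 8.12
ee_pos: [0.5482, -0.004, 0.0358]
tcp_rot: [-0.05, 0.999, -0.0, 0.0]
ft_force: [-3.0, 0.1, 5.8]
opening: 0.015
```

Call:
{"name": "move_arm", "arguments": {"xyz": [[0, 0, 0.01], [0, 0, 0.02], [0, 0, 0.02], [0, 0, 0.02]], "delta_rot": [[0, 0, 0], [0, 0, 0], [0, 0, 0], [0, 0, 0]], "gripper": [255, 255, 255, 255]}}

```text
time: 8.45
ee_pos: [0.5485, -0.0041, 0.0358]
tcp_rot: [-0.05, 0.999, -0.0, 0.001]
ft_force: [-6.6, -0.3, 14.1]
opening: 0.0151
```

Contact with the plate is found; I ease off to a light load, then slide towards the long fence (tool -y).

Call:
{"name": "move_arm", "arguments": {"xyz": [[0, 0, -0.025], [0, 0, -0.025], [0, 0, -0.025]], "delta_rot": [[0, 0, 0], [0, 0, 0], [0, 0, 0]], "gripper": [255, 255, 255]}}

```text
time: 8.7
ee_pos: [0.5483, -0.0041, 0.0358]
tcp_rot: [-0.05, 0.999, -0.0, 0.0]
ft_force: [-3.1, -0.1, 7.7]
opening: 0.0152
```

Call:
{"name": "move_arm", "arguments": {"xyz": [[0, -0.07, 0], [0, -0.15, 0], [0, -0.23, 0], [0, -0.3, 0], [0, -0.34, 0]], "delta_rot": [[0, 0, 0], [0, 0, 0], [0, 0, 0], [0, 0, 0], [0, 0, 0]], "gripper": [255, 255, 255, 255, 255]}}

```text
time: 9.12
ee_pos: [0.5498, -0.0175, 0.0358]
tcp_rot: [-0.05, 0.999, 0.0, 0.001]
ft_force: [1.2, 3.4, 5.4]
opening: 0.0153
```

Call:
{"name": "move_arm", "arguments": {"xyz": [[0, 0, 0], [0, 0, 0]], "delta_rot": [[0, 0, 0], [0, 0, 0]], "gripper": [255, 255]}}

```text
time: 9.28
ee_pos: [0.5498, -0.0177, 0.0358]
tcp_rot: [-0.049, 0.999, -0.0, 0.001]
ft_force: [0.4, -0.7, 6.0]
opening: 0.015
```

```bash
cat >> h.py <<'E'
def rel(): 
    s,M=report(); a=np.radians(5.7); ex=np.array([np.cos(a),np.sin(a),0]);ey=np.array([-ex[1],ex[0],0]);d=s['ee_pos']-[.6021,-.041,0]
    print('corner xy mm',round(d@ex*1e3,2),round(d@ey*1e3,2),'Fx',round(s['ft_force']@ex,1),'Fy',round(s['ft_force']@ey,1),'Fz',round(s['ft_force'][2],1))
    return s,M
E
python3 -c "
from h import *
rel()"
```

```text
t 9.28 pos [ 0.5498 -0.0177  0.0358] ydir 95.67 z [ 0.0014 -0.     -1.    ] F [ 0.4 -0.7  6. ] T [ 0.08  0.02 -0.04] open 0.015 q [-0.08 -0.03  1.92  0.    1.25 -1.75]
corner xy mm -49.7 28.42 Fx 0.4 Fy -0.7 Fz 6.0
```

Call:
{"name": "move_arm", "arguments": {"xyz": [[0, -0.02, 0], [0, -0.04, 0], [0, -0.06, 0], [0, -0.06, 0]], "delta_rot": [[0, 0, 0], [0, 0, 0], [0, 0, 0], [0, 0, 0]], "gripper": [255, 255, 255, 255]}}

```text
time: 9.62
ee_pos: [0.55, -0.0198, 0.0358]
tcp_rot: [-0.05, 0.999, 0.0, 0.001]
ft_force: [0.1, 2.7, 5.9]
opening: 0.0147
```

Call:
{"name": "move_arm", "arguments": {"xyz": [[0, -0.015, 0], [0, -0.03, 0], [0, -0.04, 0], [0, -0.04, 0]], "delta_rot": [[0, 0, 0], [0, 0, 0], [0, 0, 0], [0, 0, 0]], "gripper": [255, 255, 255, 255]}}

```text
time: 9.95
ee_pos: [0.5502, -0.021, 0.0358]
tcp_rot: [-0.05, 0.999, 0.001, 0.001]
ft_force: [0.1, 5.9, 6.5]
opening: 0.0153
```

```bash
python3 -c "
from h import *
rel()"
```

```text
t 9.95 pos [ 0.5502 -0.021   0.0358] ydir 95.68 z [ 0.0013  0.0013 -1.    ] F [0.1 5.9 6.5] T [ 1.01  0.17 -0.04] open 0.0153 q [-0.09 -0.03  1.92  0.    1.25 -1.76]
corner xy mm -49.67 25.08 Fx 0.6 Fy 5.8 Fz 6.5
```

The module meets the long fence at y ≈ 25.1 mm in corner axes, as predicted, with almost no yaw moment. Next I slide it towards the short fence (tool -x).

Call:
{"name": "move_arm", "arguments": {"xyz": [[-0.06, 0, 0], [-0.13, 0, 0], [-0.2, 0, 0], [-0.26, 0, 0], [-0.31, 0, 0]], "delta_rot": [[0, 0, 0], [0, 0, 0], [0, 0, 0], [0, 0, 0], [0, 0, 0]], "gripper": [255, 255, 255, 255, 255]}}

```text
time: 10.37
ee_pos: [0.562, -0.0198, 0.0358]
tcp_rot: [-0.05, 0.999, 0.0, -0.0]
ft_force: [-7.7, 4.1, 10.8]
opening: 0.0148
```

Call:
{"name": "move_arm", "arguments": {"xyz": [[-0.02, 0, 0], [-0.04, 0, 0], [-0.05, 0, 0], [-0.05, 0, 0]], "delta_rot": [[0, 0, 0], [0, 0, 0], [0, 0, 0], [0, 0, 0]], "gripper": [255, 255, 255, 255]}}

```text
time: 10.7
ee_pos: [0.564, -0.0196, 0.0358]
tcp_rot: [-0.05, 0.999, 0.0, -0.0]
ft_force: [-7.1, 4.9, 10.0]
opening: 0.0148
```

```bash
python3 -c "
from h import *
rel()"
```

```text
t 10.7 pos [ 0.564  -0.0196  0.0358] ydir 95.68 z [-2.e-04  1.e-03 -1.e+00] F [-7.1  4.9 10. ] T [ 0.88  1.08 -0.11] open 0.0148 q [-0.08  0.    1.89  0.    1.25 -1.75]
corner xy mm -35.79 25.09 Fx -6.6 Fy 5.6 Fz 10.0
```

The x reaction could still be drag. I take load off the plate and push further to tell the difference.

Call:
{"name": "move_arm", "arguments": {"xyz": [[0, 0, -0.025], [0, 0, -0.025], [0, 0, -0.025]], "delta_rot": [[0, 0, 0], [0, 0, 0], [0, 0, 0]], "gripper": [255, 255, 255]}}

```text
time: 10.95
ee_pos: [0.5639, -0.0196, 0.0359]
tcp_rot: [-0.05, 0.999, 0.0, -0.0]
ft_force: [-1.0, 5.9, -0.7]
opening: 0.0151
```

Call:
{"name": "move_arm", "arguments": {"xyz": [[-0.02, 0, 0], [-0.04, 0, 0], [-0.04, 0, 0]], "delta_rot": [[0, 0, 0], [0, 0, 0], [0, 0, 0]], "gripper": [255, 255, 255]}}

```text
time: 11.2
ee_pos: [0.5645, -0.0196, 0.0359]
tcp_rot: [-0.05, 0.999, 0.0, -0.001]
ft_force: [-12.5, 5.3, 7.6]
opening: 0.015
```

```bash
python3 -c "
from h import *
rel()"
```

```text
t 11.2 pos [ 0.5645 -0.0196  0.0359] ydir 95.69 z [-3.e-03  7.e-04 -1.e+00] F [-12.5   5.3   7.6] T [ 0.83  1.93 -0.1 ] open 0.015 q [-0.08  0.    1.89  0.    1.26 -1.75]
corner xy mm -35.24 25.06 Fx -11.9 Fy 6.5 Fz 7.6
```

Now it has clearly stopped on the short fence: Fx -11.9 N against at most about 5 N of drag. I add y push and take off some of the plate load.

Call:
{"name": "move_arm", "arguments": {"xyz": [[0, -0.02, -0.012], [0, -0.04, -0.02], [0, -0.05, -0.02], [0, -0.05, -0.02]], "delta_rot": [[0, 0, 0], [0, 0, 0], [0, 0, 0], [0, 0, 0]], "gripper": [255, 255, 255, 255]}}

```text
time: 11.53
ee_pos: [0.5645, -0.0198, 0.036]
tcp_rot: [-0.05, 0.999, 0.002, -0.002]
ft_force: [-9.1, 19.9, 1.7]
opening: 0.0149
```

```bash
python3 -c "
from h import *
s,M=rel()
P=screws(.034,'pics/s6.png');rel()
b=imaging.grab_frame('top');cv2.imwrite('pics/t6.png',cv2.resize(b[180:320,180:320],None,fx=4,fy=4)[:,:,::-1])"
```

```text
t 11.53 pos [ 0.5645 -0.0198  0.036 ] ydir 95.69 z [-0.0034  0.0043 -1.    ] F [-9.1 19.9  1.7] T [ 3.62  1.5  -0.05] open 0.0149 q [-0.08  0.    1.89  0.    1.26 -1.75]
corner xy mm -35.29 24.83 Fx -7.0 Fy 20.7 Fz 1.7
[336.5 295.8] 7 [ 0.5386 -0.0389  0.034 ]
[304.5 299.4] 14 [ 0.5946 -0.0338  0.034 ]
[339.5 313.3] 7 [ 0.5352 -0.0055  0.034 ]
[306.8 317.3] 12 [5.913e-01 1.000e-04 3.400e-02]
t 11.58 pos [ 0.5645 -0.0198  0.036 ] ydir 95.69 z [-0.0034  0.0042 -1.    ] F [-8.8 20.1  0.8] T [ 3.56  1.44 -0.12] open 0.015 q [-0.08  0.    1.89  0.    1.26 -1.75]
corner xy mm -35.28 24.81 Fx -6.8 Fy 20.9 Fz 0.8
```

View pics/s6.png

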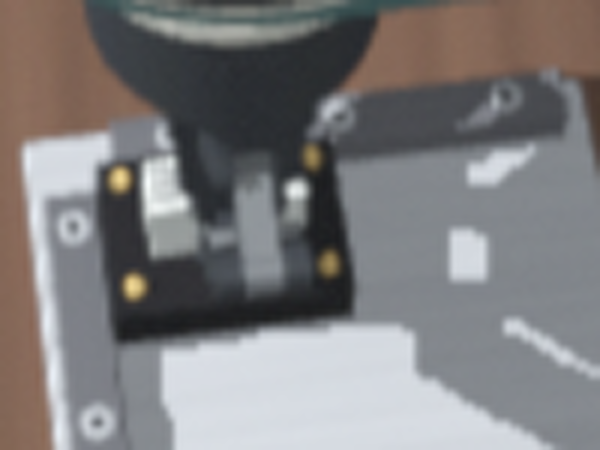

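In the side view the base sits flush in the corner. The screw centroid (0.5649, -0.0195) matches home to within about 0.2 mm. Long-fence drag at Fy ≈ 21 N could absorb most of Fx ≈ 7 N, so I rebalance: less y, more x, and remove the small tilt.

Call:
{"name": "move_arm", "arguments": {"xyz": [[0, 0.01, 0], [0, 0.02, 0], [-0.015, 0.02, 0], [-0.03, 0.02, 0], [-0.03, 0.02, 0]], "delta_rot": [[0.02, -0.01, 0], [0.04, -0.02, 0], [0.05, -0.03, 0], [0.05, -0.03, 0], [0.05, -0.03, 0]], "gripper": [255, 255, 255, 255, 255]}}

```text
time: 12.05
ee_pos: [0.5646, -0.0197, 0.0359]
tcp_rot: [-0.05, 0.999, -0.001, -0.002]
ft_force: [-21.1, 12.6, 7.0]
opening: 0.0146
```

```bash
python3 -c "
from h import *
s,M=rel()"
```

```text
t 12.05 pos [ 0.5646 -0.0197  0.0359] ydir 95.69 z [-0.0032 -0.0015 -1.    ] F [-21.1  12.6   7. ] T [ 2.41  3.34 -0.08] open 0.0146 q [-0.08  0.    1.89 -0.    1.26 -1.75]
corner xy mm -35.21 24.94 Fx -19.8 Fy 14.6 Fz 7.0
```

Call:
{"name": "move_arm", "arguments": {"xyz": [[0.005, -0.005, -0.005], [0.01, -0.01, -0.01], [0.01, -0.01, -0.01], [0.01, -0.01, -0.01]], "delta_rot": [[-0.005, -0.015, 0], [-0.01, -0.03, 0], [-0.01, -0.03, 0], [-0.01, -0.03, 0]], "gripper": [255, 255, 255, 255]}}

```text
time: 12.38
ee_pos: [0.5646, -0.0197, 0.036]
tcp_rot: [-0.05, 0.999, 0.0, 0.0]
ft_force: [-12.7, 16.1, -0.4]
opening: 0.0148
```

```bash
python3 -c "
from h import *
s,M=rel()
P=screws(.034,'pics/s7.png')
a=np.degrees
print(P.mean(0),a(np.arctan2(P[1,1]-P[0,1],P[1,0]-P[0,0])),a(np.arctan2(P[3,1]-P[2,1],P[3,0]-P[2,0])));rel()
b=imaging.grab_frame('top');cv2.imwrite('pics/t7.png',cv2.resize(b[180:320,180:320],None,fx=4,fy=4)[:,:,::-1])"
```

```text
t 12.38 pos [ 0.5646 -0.0197  0.036 ] ydir 95.7 z [ 5.e-04  5.e-04 -1.e+00] F [-12.7  16.1  -0.4] T [ 2.97  2.29 -0.05] open 0.0148 q [-0.08  0.    1.89  0.    1.25 -1.75]
corner xy mm -35.17 24.95 Fx -11.0 Fy 17.3 Fz -0.4
[336.5 295.9] 6 [ 0.5386 -0.0387  0.034 ]
[304.5 299.4] 14 [ 0.5945 -0.0338  0.034 ]
[339.5 313.5] 6 [ 0.5352 -0.0052  0.034 ]
[306.8 317.3] 12 [5.913e-01 1.000e-04 3.400e-02]
[ 0.56490749 -0.01938424  0.034     ] 5.052445833736704 5.457382742947792
t 12.43 pos [ 0.5646 -0.0197  0.036 ] ydir 95.7 z [ 5.e-04  5.e-04 -1.e+00] F [-12.5  16.   -0.5] T [ 2.89  2.3  -0.07] open 0.0152 q [-0.08  0.    1.89  0.    1.25 -1.75]
corner xy mm -35.16 24.93 Fx -10.9 Fy 17.1 Fz -0.5
```

View pics/s7.png

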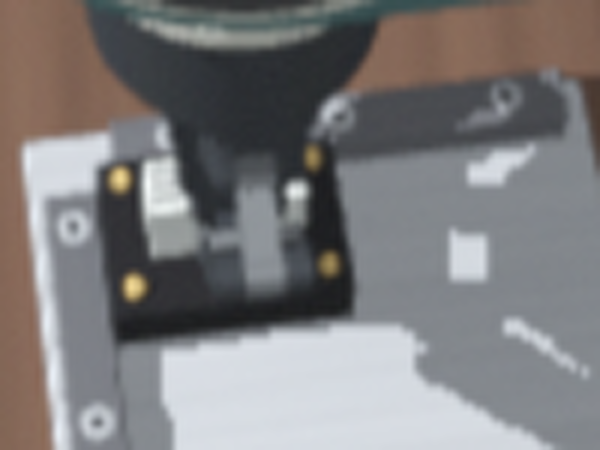

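View pics/t7.png

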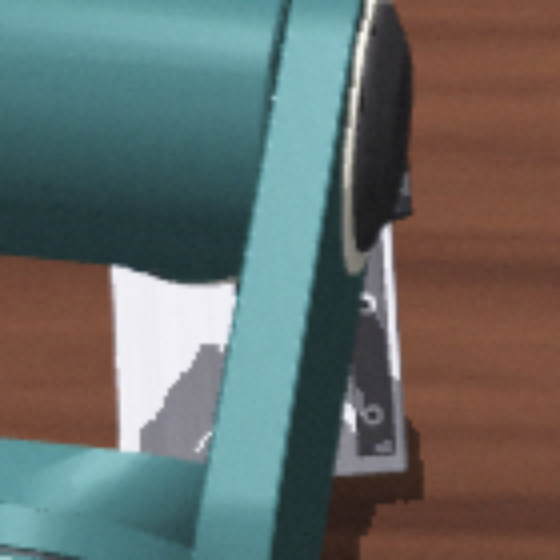

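In the side view it is still flush with no gap at either fence; the top view is mostly blocked by the arm. Tilt is now about zero. I add a little x push and a light seating load.

Call:
{"name": "move_arm", "arguments": {"xyz": [[-0.01, 0, 0.003], [-0.02, 0, 0.005], [-0.02, 0, 0.005], [-0.02, 0, 0.005], [-0.02, 0, 0.005]], "delta_rot": [[0, 0, 0], [0, 0, 0], [0, 0, 0], [0, 0, 0], [0, 0, 0]], "gripper": [255, 255, 255, 255, 255]}}

```text
time: 12.9
ee_pos: [0.5647, -0.0197, 0.036]
tcp_rot: [-0.05, 0.999, 0.0, -0.001]
ft_force: [-23.3, 15.1, 8.2]
opening: 0.0151
```

```bash
python3 -c "
from h import *
s,M=rel()"
```

```text
t 12.9 pos [ 0.5647 -0.0197  0.036 ] ydir 95.7 z [-1.6e-03  4.0e-04 -1.0e+00] F [-23.3  15.1   8.2] T [ 2.79  3.86 -0.06] open 0.0151 q [-0.08  0.    1.89  0.    1.25 -1.75]
corner xy mm -35.14 24.92 Fx -21.7 Fy 17.4 Fz 8.2
```

Call:
{"name": "move_arm", "arguments": {"xyz": [[0.003, -0.004, -0.003], [0.006, -0.008, -0.006], [0.006, -0.008, -0.006], [0.006, -0.008, -0.006], [0.006, -0.008, -0.006]], "delta_rot": [[0, 0, 0], [0, 0, 0], [0, 0, 0], [0, 0, 0], [0, 0, 0]], "gripper": [255, 255, 255, 255, 255]}}

```text
time: 13.32
ee_pos: [0.5647, -0.0197, 0.036]
tcp_rot: [-0.05, 0.999, 0.0, -0.0]
ft_force: [-18.3, 18.5, 4.6]
opening: 0.0151
```

Call:
{"name": "move_arm", "arguments": {"xyz": [[0, 0, 0], [0, 0, 0], [0, 0, 0], [0, 0, 0], [0, 0, 0]], "delta_rot": [[0, 0, 0], [0, 0, 0], [0, 0, 0], [0, 0, 0], [0, 0, 0]], "gripper": [255, 255, 255, 255, 255]}}

```text
time: 13.73
ee_pos: [0.5646, -0.0197, 0.0359]
tcp_rot: [-0.05, 0.999, 0.001, -0.001]
ft_force: [-18.7, 17.4, 4.7]
opening: 0.0153
```

```bash
python3 -c "
from h import *
s,M=rel()
cv2.imwrite('pics/s8.png',imaging.grab_frame('side')[:,:,::-1])"
```

```text
t 13.73 pos [ 0.5646 -0.0197  0.0359] ydir 95.7 z [-0.0011  0.001  -1.    ] F [-18.7  17.4   4.7] T [ 3.24  3.23 -0.07] open 0.0153 q [-0.08  0.    1.89  0.    1.25 -1.75]
corner xy mm -35.18 24.89 Fx -16.9 Fy 19.1 Fz 4.7
```

View pics/s8.png

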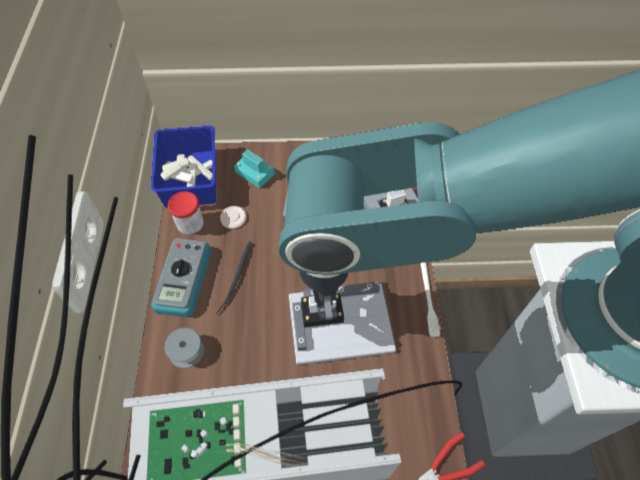

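The module sits in the corner at side (322,307), with the small module still in its mould (395,198). The forces are steady and balanced, so I hand in.

```bash
python3 -c "
from station import close_job
print(close_job())"
```

```text
the job is handed in; nothing more can be done
None
```

I lifted the larger module straight out of its mould by its bar and set it on the plate. I slid it to the long fence, then along to the short fence, and handed it in at about 13.8 s, still gripped and pressed into the corner.

**Push:** the last reading was about 17 N towards the short fence, 19 N towards the long fence and about 5 N down. That stayed steady over the final 0.4 s and leaves clear pressure on both fences even with worst-case drag.

**Position:** in corner axes the TCP read (-35.2, 24.9) mm against a home of (-35, 25) mm. The base screws put the module centre within about 0.3 mm of home, though the camera calibration is only good to about 2 mm. Tool tilt was under 0.1°, and the yaw moment was about zero.

**Weaker checks:**
- **Yaw from the screws:** it came out at 5.1–5.5°, against 5.7° for the plate and tool. I put this down to pixel noise in small blobs.
- **Top camera:** the arm blocked most of its view of the corner, so seeing the module flush rests on the side view and the forces.

The smaller module was still in its mould in the last picture.

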